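# Point-and-check before dispensing

### The arm

A 6-joint arm with a two-finger parallel gripper is mounted at the origin on a cart in front of the work surface, level with it; the furniture and walls round the work are solid. World frame = base frame: x ahead of the robot, y to its left, z up, the work surface at z = 0. Lengths are in m, angles in rad, forces in N, time in s.
With the tool pointing down it reaches from about 0.35 to 0.875 m from the base axis. Payload 4.2 kg.
Tool frame: the origin (TCP) lies between the finger pads, 19 mm behind the fingertips; this is the grasp point; z points along the fingers, y is the line along which they close (so a half turn about z gives the same grasp; the last joint's range is limited). The gripper opens to 85 mm and grips with 20 to 120 N. Pads are 22 mm wide; open, the fingers measure 114 mm over their backs; the gripper's body (76 mm by 85 mm) begins 54 mm behind the grasp point. The pads swing forward as they close: fully open they stand 13 mm farther back than shut.
Start: joints at [1.533, 0.385, 0.008, 0, -1.194, -0.259], TCP at [0.183, 0.598, 0.25] pointing down, gripper open.
Joint ranges: [-3.14, 3.14], [-1.21, 2.06], [-1.07, 1.41], [-3.16, 2.05], [-2.99, -0.16], [-3.1, 3.1]. Speed limits (rad/s): [2.79, 2.79, 3.14, 3.14, 3.14, 3.14].

### API

Orientations are given as a 3x3 rotation matrix whose columns are the frame's x, y, z axes.
In Python, from plant import ctrl gives the robot as it stands.
- The arm moves only by the tool carry_out, never from a script. Its argument "series" is a list of rows, each an object of numbers: "ax", "ay", "az": the turn, a rotation vector about the tool's x, y, z in degrees; "tx", "ty", "tz": the shift along the tool's x, y, z in m; "fingers": the finger opening in m, from 0 to 0.0854. In form: [{"ax": .., "ay": .., "az": .., "tx": .., "ty": .., "tz": .., "fingers": ..}, ...]. A call has 1 to 20 rows; each row shifts and turns the commanded pose from where the row before left it, along the tool's axes as they then stand; what a row does not reach is not made up. A row lasts 1/12 s, in which the tool goes at most 41.7 mm and 7.16 degrees, less where a joint would pass 70% of its speed; a pose out of reach is approached as far as the arm can. A call with a gripper value outside its range is refused whole. The fingers move at their own pace and stop on an object; "grip_force" is the grip in N (left out, the last holds). Time passes only in rows, so rows that do not move let the fingers close. It gives the time, the measured TCP pose, the force, the opening and the grip force at its end, in the units of the state.
- ctrl.sense(): the state, without advancing time (a new reading comes with each control period).
- ctrl.read_camera(name): name is "scene" or "top"; returns a dict with "frame" (420x560x3 uint8, red, green, blue), "mtx" (3x3 intrinsics, pixels), "k1" (the pictures are not rectified: a ray, as slopes to the right and down, at radius r is drawn at 1 + k1 r^2 times it, then the intrinsics apply), "rvec" (rotation vector, rad) and "tvec" (3), from world to camera coordinates, as OpenCV has them. Camera axes: x right, y down, z forward; pixel columns grow to the right and rows downward; lengths in m; the calibration is good to about 2 mm. A picture is of the moment at which its call begins. There is no depth.
- ctrl.finish_job(): hands the job in; it is judged then, once.
The state is a dict: "clock": time; "joint_positions": joint angles; "qd": joint speeds; "tau": joint torques, N m; "eef_pos": TCP position; "tcp_rot": TCP orientation; "contact_force": force on the tool from outside, world axes, zero at the start; "torque": the same for the moment, N m; "grip_width": opening from 0.0 (shut) to 1.0 (fully open); "grasp_force": force on a finger pad.
Only numpy, scipy, OpenCV 4.12 (cv2) and the standard library are available. Lean on these libraries where they do the work, as an engineer would, in place of code of your own. Each camera call takes 0.05 s, during which the arm holds its last target. There are 200 camera calls.

### The job

Do the point-and-check for the next sample: with the fingertips a few centimetres straight above it, point at the cap of the red-capped bottle for two seconds, then in the same way at the middle of the dish with the pink medium for two seconds. Then sign the check off by pushing the red toggle lever fully over from the robot's side to the far side with the fingertips, and draw clear. Do not touch, move or lift any bottle or dish, and do not point at the wrong ones.

Things in the scene. Friction and masses are not known exactly. Their poses are not given: they have to be found in the camera images.
- reagent_b: the bottle to point at: white bottle with a red screw cap, 46 mm diameter, 105 mm tall (cap 25 mm diameter). Loose, upright; it must not be touched. Origin at the centre of its underside. 
- reagent_b_top (a point): centre of the top of the red cap, 105 mm above the worktop
- reagent_c: wrong bottle: brown bottle with a white screw cap, 46 mm diameter, 105 mm tall. Loose, upright; it must not be touched. Origin at the centre of its underside. 
- reagent_c_top (a point): centre of the top of the white cap, 105 mm above the worktop
- oil_bottle: wrong bottle: small brown bottle with a black cap, 30 mm diameter, 73 mm tall. Loose, upright; it must not be touched. Origin at the centre of its underside. 
- oil_bottle_top (a point): centre of the top of the black cap, 73 mm above the worktop
- petri_dish_2: the dish to point at: closed round dish with pink medium, 91 mm diameter, 15 mm high, flat on the worktop. Loose; it must not be touched. Origin at the centre of its underside
- petri_dish_2_top (a point): centre of the pink dish's lid, 15 mm above the worktop
- petri_dish_1: wrong dish: closed round dish with beige medium, 91 mm diameter, 15 mm high, flat on the worktop. Loose; it must not be touched. Origin at the centre of its underside
- petri_dish_1_top (a point): centre of the beige dish's lid, 15 mm above the worktop
- signoff_base: grey sign-off switch block, fixed to the worktop, 70 x 50 x 25 mm (x, y, z), turned up to 0.4 rad in yaw. Origin at the centre of its underside; its x axis points away from the robot, the way the lever is pushed
- signoff (a joint): angle of the toggle lever (rad) about the block's y axis, on a pivot 22 mm above the worktop over the block's centre: 0 = leans 0.5 rad towards the robot (block's -x), 0.5 = upright, 1.0 = leans 0.5 rad to the far side, against its end stop. It starts at 0 to 0.15, turns with light even friction (about 1 N at the knob) and stays where it is left; no spring
- signoff_tip (a point): centre of the red ball knob (26 mm diameter) at the end of the lever's 10 mm thick steel rod, 70 mm from the pivot; 83 mm above the worktop at either end of the swing, 92 mm when upright
- microscope: tall cream-coloured microscope fixed on the right of the worktop, not part of the job: keep clear. Origin under its foot, on the worktop; its eyepieces overhang 0.2 m from there along its own -x (towards the robot and to the right), 0.40 m above the worktop, close to the gripper at the start: draw the arm in towards its base before swinging left
Mind the look-alikes: they are no part of the job. Leave any purple look-alike of the petri_dish_1 alone. Several things have the shape of the reagent_c; the one meant has the colours described above.

How it is judged:
By the outcome, as a careful person would: the job done as asked, in the order asked, and still so for the second after the job is handed in, with the robot touching nothing.
It also fails if it takes over 59 s, if anything falls off the work surface, if the arm or the gripper's body presses on something with over 40 N, if the wrist force passes 120 N, or if a joint passes its speed limit or range.

## Working session

There is one attempt and no reset: what is moved stays moved. The work goes in short steps, Python scripts to look and compute and a tool call to move; the robot and the scene stay as the last step left them, time stands still between calls to the robot, and variables do not carry over. Pictures are saved under pics/ and viewed, at most 10 in all, crops included, and the job is handed in when it is done.

Besides the shell and the picture viewer there is one more tool, called after ">>>" as name([rows], argument=value, ...), one row to a line, values as JSON. carry_out: Moves the arm, as the interface text tells. Its arguments: {"type":"object","properties":{"series":{"type":"array"},"grip_force":{"type":"number"}},"required":["series"]}

```bash
mkdir -p pics; cat > h.py <<'E'
import numpy as np, cv2
from plant import ctrl
def ray(c,u,v):
    K=np.array(c["mtx"]);x=(u-K[0,2])/K[0,0];y=(v-K[1,2])/K[1,1]
    d=np.array([[[u,v]]],float)
    p=cv2.undistortPoints(d,K,np.array([c["k1"],0,0,0,0.]))[0,0]
    R=cv2.Rodrigues(np.array(c["rvec"],float))[0];t=np.array(c["tvec"],float).ravel()
    return -R.T@t, R.T@np.array([p[0],p[1],1])
def onz(c,u,v,z):
    o,d=ray(c,u,v);return o+d*(z-o[2])/d[2]
def proj(c,P):
    return cv2.projectPoints(np.array(P,float).reshape(-1,1,3),np.array(c["rvec"],float),np.array(c["tvec"],float),np.array(c["mtx"]),np.array([c["k1"],0,0,0,0.]))[0][:,0]
E
python3 - <<'E'
from h import *
import pickle
for n in("scene","top"):
    c=ctrl.read_camera(n);pickle.dump(c,open(n+".pkl","wb"));f=c["frame"]
    cv2.imwrite(f"pics/{n}0.png",f[:,:,::-1]);o,d=ray(c,280,210);print(n,o,d,c["k1"])
s=ctrl.sense();print(s["clock"],s["eef_pos"],np.round(s["tcp_rot"],3),s["grip_width"])
E
```

```text
scene [ 0.09728635 -0.79597519  0.89052893] [ 0.35629315  0.65763551 -0.66387795] -0.02259599917401605
top [0.44694435 0.00975737 1.53691318] [ 0.03370533 -0.02966587 -0.99912856] -0.12369194519077883
0.1 [0.18263715 0.59721138 0.24901851] [[ 0.956 -0.293 -0.   ]
 [-0.293 -0.956 -0.002]
 [ 0.     0.002 -1.   ]] 0.9980472654654059
```

View pics/scene0.png

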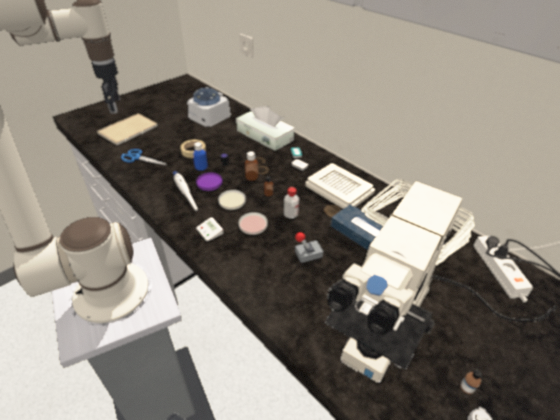

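View pics/top0.png

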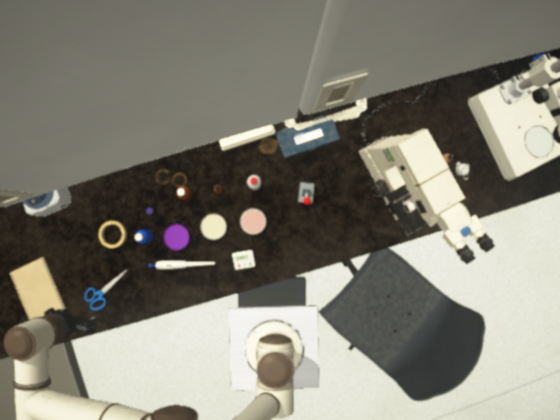

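The top view shows the red-capped white bottle at about (254,182), the pink dish at (253,221), the beige dish at (213,227), the purple dish at (177,237) and the switch at (306,193) with its red knob at (307,201). In the scene view the same items are the bottle (291,203), pink dish (253,223) and switch (305,248).

Candidates: the bottles are blue (143,237), brown with a white cap (183,192), small brown (218,188) and white with a red cap (254,182). Only the last has a red cap. Of the dishes, only the one at (253,221) is pink. I'll measure these and check them in a crop.

```bash
python3 - <<'E'
from h import *
import pickle
C={n:pickle.load(open(n+".pkl","rb")) for n in("scene","top")}
def blobs(c,lo,hi,box,amin=8):
    h=cv2.cvtColor(c["frame"],cv2.COLOR_RGB2HSV);h[...,0]=(h[...,0].astype(int)+30)%180
    m=cv2.inRange(h,lo,hi);k=np.zeros_like(m);x0,y0,x1,y1=box;k[y0:y1,x0:x1]=m[y0:y1,x0:x1]
    n,_,st,ce=cv2.connectedComponentsWithStats(k)
    return [(ce[i].round(2),st[i].tolist()) for i in range(1,n) if st[i][4]>=amin]
red=((20,170,90),(40,255,255));pink=((20,40,120),(45,150,255))
B={}
for n,bx in(("top",(230,160,330,240)),("scene",(230,170,330,270))):
    for nm,r in(("red",red),("pink",pink)):
        B[n,nm]=blobs(C[n],*r,bx);print(n,nm,B[n,nm])
        for ce,st in B[n,nm]:
            for z in(.015,.085,.1,.105):print("  z",z,onz(C[n],*ce,z).round(4))
t=C["top"]["frame"][150:250,160:330];s=C["scene"]["frame"][170:270,180:350]
cv2.imwrite("pics/crop.png",cv2.resize(np.hstack([t,s])[:,:,::-1],None,fx=2.35,fy=2.35*1,interpolation=cv2.INTER_CUBIC))
t=C["top"]["frame"][170:215,285:330];s=C["scene"]["frame"][225:270,285:330]
cv2.imwrite("pics/sw.png",cv2.resize(np.hstack([t,s])[:,:,::-1],None,fx=8,fy=8,interpolation=cv2.INTER_CUBIC))
E
```

```text
top red [(array([253.5, 180.5]), [252, 179, 4, 4, 16]), (array([306.57, 201.05]), [304, 198, 6, 7, 37])]
  z 0.015 [0.6059 0.056  0.015 ]
  z 0.085 [0.5986 0.0539 0.085 ]
  z 0.1 [0.597  0.0534 0.1   ]
  z 0.105 [0.5965 0.0533 0.105 ]
  z 0.015 [ 0.5276 -0.1309  0.015 ]
  z 0.085 [ 0.5239 -0.1245  0.085 ]
  z 0.1 [ 0.5231 -0.1231  0.1   ]
  z 0.105 [ 0.5229 -0.1226  0.105 ]
top pink [(array([253.23, 180.19]), [249, 176, 10, 10, 47]), (array([306.24, 198.52]), [302, 196, 10, 7, 29]), (array([253.03, 221.25]), [241, 210, 24, 24, 446])]
  z 0.015 [0.607 0.057 0.015]
  z 0.085 [0.5997 0.0548 0.085 ]
  z 0.1 [0.5981 0.0543 0.1   ]
  z 0.105 [0.5976 0.0542 0.105 ]
  z 0.015 [ 0.5367 -0.13    0.015 ]
  z 0.085 [ 0.5326 -0.1236  0.085 ]
  z 0.1 [ 0.5317 -0.1222  0.1   ]
  z 0.105 [ 0.5314 -0.1218  0.105 ]
  z 0.015 [0.4609 0.0613 0.015 ]
  z 0.085 [0.4603 0.0589 0.085 ]
  z 0.1 [0.4601 0.0584 0.1   ]
  z 0.105 [0.4601 0.0583 0.105 ]
scene red [(array([291.32, 191.89]), [288, 189, 7, 6, 28]), (array([299.54, 235.87]), [295, 232, 10, 9, 68])]
  z 0.015 [0.6476 0.1384 0.015 ]
  z 0.085 [0.6036 
[... 269 characters left out ...]
 4, 4, 11]), (array([291.26, 195.26]), [287, 194, 9, 4, 19]), (array([296.21, 206.07]), [295, 203, 4, 6, 14]), (array([252.5 , 224.04]), [239, 215, 28, 19, 414])]
  z 0.015 [0.5916 0.2032 0.015 ]
  z 0.085 [0.5521 0.1233 0.085 ]
  z 0.1 [0.5436 0.1062 0.1   ]
  z 0.105 [0.5408 0.1004 0.105 ]
  z 0.015 [0.6383 0.1221 0.015 ]
  z 0.085 [0.5951 0.0487 0.085 ]
  z 0.1 [0.5858 0.033  0.1   ]
  z 0.105 [0.5827 0.0278 0.105 ]
  z 0.015 [0.6254 0.0643 0.015 ]
  z 0.085 [ 0.5832 -0.0045  0.085 ]
  z 0.1 [ 0.5741 -0.0193  0.1   ]
  z 0.105 [ 0.5711 -0.0242  0.105 ]
  z 0.015 [0.4567 0.0511 0.015 ]
  z 0.085 [ 0.428  -0.0166  0.085 ]
  z 0.1 [ 0.4218 -0.0311  0.1   ]
  z 0.105 [ 0.4198 -0.0359  0.105 ]
```

View pics/crop.png

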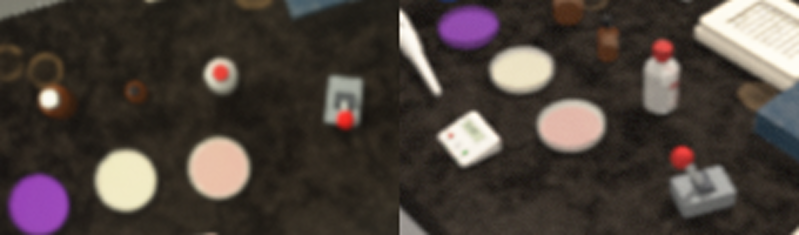

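View pics/sw.png

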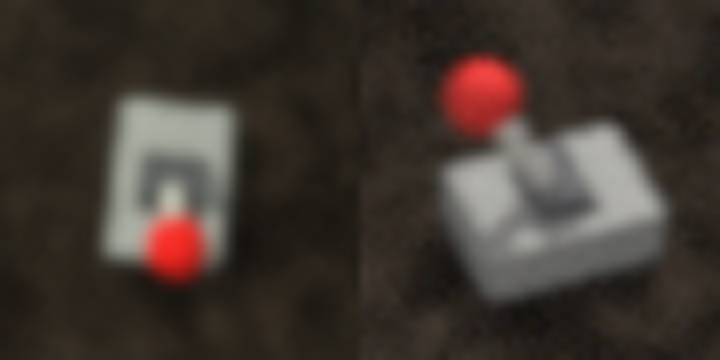

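The crops confirm it: the white bottle with the red cap and the pink dish are the only such ones, and the red knob leans towards the robot. The block's top-face corners in the top view are about (299.7,181.6), (314.7,182.5), (313.5,203.1) and (297.5,202.2).

```bash
python3 - <<'E'
from h import *
import pickle
c=pickle.load(open("top.pkl","rb"))
P=np.array([onz(c,*p,.025) for p in[(299.7,181.6),(314.7,182.5),(313.5,203.1),(297.5,202.2)]])
print(P.round(4));ce=P.mean(0);print(ce)
print([np.linalg.norm(P[i]-P[i-1]).round(4) for i in range(4)])
for a,b in((3,0),(2,1)):
    d=P[b]-P[a];print("x-yaw",np.arctan2(d[1],d[0]))
for a,b in((1,0),(2,3)):
    d=P[b]-P[a];print("y-yaw",np.arctan2(-d[0],d[1]))
f=c["frame"][170:215,285:330]
h=cv2.cvtColor(f,cv2.COLOR_RGB2HSV);m=((h[...,1]<60)&(h[...,2]>75)|((h[...,1]>150)&(h[...,2]>110))&(np.arange(45)[:,None]<28)).astype(np.uint8)
r=cv2.minAreaRect(np.argwhere(m)[:,::-1].astype(np.float32));q=cv2.boxPoints(r)+[285,170]
Q=np.array([onz(c,*p,.025) for p in q]);print(q,Q.round(4),Q.mean(0))
k=np.array([.525,-.124,0]);d=ce-k;print("knob->centre",d,np.arctan2(d[1],d[0]))
E
```

```text
[[ 0.5968 -0.1078  0.025 ]
 [ 0.5922 -0.161   0.025 ]
 [ 0.5192 -0.1544  0.025 ]
 [ 0.5239 -0.0978  0.025 ]]
[ 0.55801481 -0.13022595  0.025     ]
[np.float64(0.0736), np.float64(0.0534), np.float64(0.0733), np.float64(0.0568)]
x-yaw -0.13635903278115508
x-yaw -0.09016980108668352
y-yaw -0.08462200663228904
y-yaw -0.08236937144867537
[[296.72277164 201.77227783]
 [298.80198002 180.98019886]
 [314.54455566 182.5544548 ]
 [312.46534729 203.34653473]] [[ 0.5255 -0.0951  0.025 ]
 [ 0.599  -0.1046  0.025 ]
 [ 0.5921 -0.1604  0.025 ]
 [ 0.5184 -0.1507  0.025 ]] [ 0.55874302 -0.12770431  0.025     ]
knob->centre [ 0.03301481 -0.00622595  0.025     ] -0.18639165719705664
```

Yaw is about -0.11 rad, block centre (0.558,-0.129), cap (0.597,0.054), pink dish (0.460,0.059) and knob (0.525,-0.124,0.084). These agree with the given sizes. I'll shut the fingers, align with the block and travel high.

>>> carry_out([
  {"az":-2.7,"fingers":0},
  {"az":-2.7,"fingers":0},
  {"az":-2.7,"fingers":0},
  {"az":-2.7,"fingers":0},
  {"tx":0.017,"ty":0.0177,"fingers":0},
  {"tx":0.017,"ty":0.0177,"fingers":0},
  {"tx":0.017,"ty":0.0177,"fingers":0},
  {"tx":0.017,"ty":0.0177,"fingers":0},
  {"tx":0.017,"ty":0.0177,"fingers":0},
  {"tx":0.017,"ty":0.0177,"fingers":0},
  {"tx":0.017,"ty":0.0177,"fingers":0},
  {"tx":0.017,"ty":0.0177,"fingers":0},
  {"tx":0.017,"ty":0.0177,"fingers":0},
  {"tx":0.017,"ty":0.0177,"fingers":0},
  {"tx":0.017,"ty":0.0177,"fingers":0},
  {"tx":0.017,"ty":0.0177,"fingers":0},
  {"tx":0.017,"ty":0.0177,"fingers":0},
  {"tx":0.017,"ty":0.0177,"fingers":0},
  {"tx":0.017,"ty":0.0177,"fingers":0},
  {"tx":0.017,"ty":0.0177,"fingers":0},
])

```text
schema error: expected keys ax, ay, az, tx, ty, tz, fingers
```

>>> carry_out([
  {"ax":0,"ay":0,"az":-2.7,"tx":0,"ty":0,"tz":0,"fingers":0},
  {"ax":0,"ay":0,"az":-2.7,"tx":0,"ty":0,"tz":0,"fingers":0},
  {"ax":0,"ay":0,"az":-2.7,"tx":0,"ty":0,"tz":0,"fingers":0},
  {"ax":0,"ay":0,"az":-2.7,"tx":0,"ty":0,"tz":0,"fingers":0},
  {"ax":0,"ay":0,"az":0,"tx":0.017,"ty":0.0177,"tz":0,"fingers":0},
  {"ax":0,"ay":0,"az":0,"tx":0.017,"ty":0.0177,"tz":0,"fingers":0},
  {"ax":0,"ay":0,"az":0,"tx":0.017,"ty":0.0177,"tz":0,"fingers":0},
  {"ax":0,"ay":0,"az":0,"tx":0.017,"ty":0.0177,"tz":0,"fingers":0},
  {"ax":0,"ay":0,"az":0,"tx":0.017,"ty":0.0177,"tz":0,"fingers":0},
  {"ax":0,"ay":0,"az":0,"tx":0.017,"ty":0.0177,"tz":0,"fingers":0},
  {"ax":0,"ay":0,"az":0,"tx":0.017,"ty":0.0177,"tz":0,"fingers":0},
  {"ax":0,"ay":0,"az":0,"tx":0.017,"ty":0.0177,"tz":0,"fingers":0},
])

```text
clock: 1.1
eef_pos: [0.303, 0.4409, 0.2496]
tcp_rot: [[0.994, -0.108, -0.0], [-0.108, -0.994, -0.001], [-0.0, 0.001, -1.0]]
contact_force: [0.6, 0.4, 0.7]
grip_width: 0.002
grasp_force: 0.0
```

>>> carry_out([
  {"ax":0,"ay":0,"az":0,"tx":0.0197,"ty":0.0207,"tz":0,"fingers":0},
  {"ax":0,"ay":0,"az":0,"tx":0.0197,"ty":0.0207,"tz":0,"fingers":0},
  {"ax":0,"ay":0,"az":0,"tx":0.0197,"ty":0.0207,"tz":0,"fingers":0},
  {"ax":0,"ay":0,"az":0,"tx":0.0197,"ty":0.0207,"tz":0,"fingers":0},
  {"ax":0,"ay":0,"az":0,"tx":0.0197,"ty":0.0207,"tz":0,"fingers":0},
  {"ax":0,"ay":0,"az":0,"tx":0.0197,"ty":0.0207,"tz":0,"fingers":0},
  {"ax":0,"ay":0,"az":0,"tx":0.0197,"ty":0.0207,"tz":0,"fingers":0},
  {"ax":0,"ay":0,"az":0,"tx":0.0197,"ty":0.0207,"tz":0,"fingers":0},
  {"ax":0,"ay":0,"az":0,"tx":0.0197,"ty":0.0207,"tz":0,"fingers":0},
  {"ax":0,"ay":0,"az":0,"tx":0.0197,"ty":0.0207,"tz":0,"fingers":0},
  {"ax":0,"ay":0,"az":0,"tx":0.0197,"ty":0.0207,"tz":0,"fingers":0},
  {"ax":0,"ay":0,"az":0,"tx":0.0197,"ty":0.0207,"tz":0,"fingers":0},
  {"ax":0,"ay":0,"az":0,"tx":0.0197,"ty":0.0207,"tz":0,"fingers":0},
  {"ax":0,"ay":0,"az":0,"tx":0.0197,"ty":0.0207,"tz":0,"fingers":0},
  {"ax":0,"ay":0,"az":0,"tx":0.0197,"ty":0.0207,"tz":0,"fingers":0},
  {"ax":0,"ay":0,"az":0,"tx":0.0197,"ty":0.0207,"tz":0,"fingers":0},
  {"ax":0,"ay":0,"az":0,"tx":0.0197,"ty":0.0207,"tz":0,"fingers":0},
  {"ax":0,"ay":0,"az":0,"tx":0,"ty":0,"tz":0,"fingers":0},
  {"ax":0,"ay":0,"az":0,"tx":0,"ty":0,"tz":0,"fingers":0},
])

```text
clock: 2.68
eef_pos: [0.5977, 0.0549, 0.2489]
tcp_rot: [[0.994, -0.111, -0.002], [-0.111, -0.994, -0.0], [-0.002, 0.001, -1.0]]
contact_force: [-0.7, 0.7, -0.1]
grip_width: -0.0
grasp_force: 0.0
```

>>> carry_out([
  {"ax":0,"ay":0,"az":0,"tx":0,"ty":0,"tz":0.0145,"fingers":0},
  {"ax":0,"ay":0,"az":0,"tx":0,"ty":0,"tz":0.0145,"fingers":0},
  {"ax":0,"ay":0,"az":0,"tx":0,"ty":0,"tz":0.0145,"fingers":0},
  {"ax":0,"ay":0,"az":0,"tx":0,"ty":0,"tz":0.0145,"fingers":0},
  {"ax":0,"ay":0,"az":0,"tx":0,"ty":0,"tz":0.0145,"fingers":0},
  {"ax":0,"ay":0,"az":0,"tx":0,"ty":0,"tz":0.0145,"fingers":0},
  {"ax":0,"ay":0,"az":0,"tx":0,"ty":0,"tz":0,"fingers":0},
  {"ax":0,"ay":0,"az":0,"tx":0,"ty":0,"tz":0,"fingers":0},
  {"ax":0,"ay":0,"az":0,"tx":0,"ty":0,"tz":0,"fingers":0},
  {"ax":0,"ay":0,"az":0,"tx":0,"ty":0,"tz":0,"fingers":0},
])

```text
clock: 3.52
eef_pos: [0.5981, 0.0567, 0.1644]
tcp_rot: [[0.994, -0.107, 0.002], [-0.107, -0.994, 0.001], [0.002, -0.001, -1.0]]
contact_force: [-0.3, -0.1, -0.1]
grip_width: 0.0
grasp_force: 0.0
```

```bash
python3 - <<'E'
from h import *
c=ctrl.read_camera("scene");cv2.imwrite("pics/p1.png",cv2.resize(c["frame"][120:280,200:360,::-1],None,fx=3.5,fy=3.5,interpolation=cv2.INTER_CUBIC))
print(proj(c,[[.597,.054,.143],[.597,.054,.105]]))
E
```

```text
[[291.58744681 179.78523892]
 [291.19410884 189.30081666]]
```

View pics/p1.png

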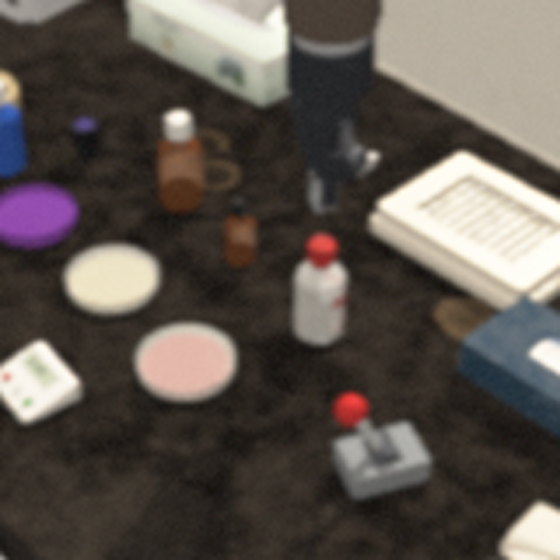

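The fingertips are at about (322,212) in the crop, directly above the red cap at (322,248) with a clear gap. I'll hold there.

>>> carry_out([
  {"ax":0,"ay":0,"az":0,"tx":0,"ty":0,"tz":0,"fingers":0},
  {"ax":0,"ay":0,"az":0,"tx":0,"ty":0,"tz":0,"fingers":0},
  {"ax":0,"ay":0,"az":0,"tx":0,"ty":0,"tz":0,"fingers":0},
  {"ax":0,"ay":0,"az":0,"tx":0,"ty":0,"tz":0,"fingers":0},
  {"ax":0,"ay":0,"az":0,"tx":0,"ty":0,"tz":0,"fingers":0},
  {"ax":0,"ay":0,"az":0,"tx":0,"ty":0,"tz":0,"fingers":0},
  {"ax":0,"ay":0,"az":0,"tx":0,"ty":0,"tz":0,"fingers":0},
  {"ax":0,"ay":0,"az":0,"tx":0,"ty":0,"tz":0,"fingers":0},
  {"ax":0,"ay":0,"az":0,"tx":0,"ty":0,"tz":0,"fingers":0},
  {"ax":0,"ay":0,"az":0,"tx":0,"ty":0,"tz":0,"fingers":0},
  {"ax":0,"ay":0,"az":0,"tx":0,"ty":0,"tz":0,"fingers":0},
  {"ax":0,"ay":0,"az":0,"tx":0,"ty":0,"tz":0,"fingers":0},
  {"ax":0,"ay":0,"az":0,"tx":0,"ty":0,"tz":0,"fingers":0},
  {"ax":0,"ay":0,"az":0,"tx":0,"ty":0,"tz":0,"fingers":0},
  {"ax":0,"ay":0,"az":0,"tx":0,"ty":0,"tz":0,"fingers":0},
  {"ax":0,"ay":0,"az":0,"tx":0,"ty":0,"tz":0,"fingers":0},
  {"ax":0,"ay":0,"az":0,"tx":0,"ty":0,"tz":0,"fingers":0},
  {"ax":0,"ay":0,"az":0,"tx":0,"ty":0,"tz":0,"fingers":0},
  {"ax":0,"ay":0,"az":0,"tx":0,"ty":0,"tz":0,"fingers":0},
  {"ax":0,"ay":0,"az":0,"tx":0,"ty":0,"tz":0,"fingers":0},
])

```text
clock: 5.23
eef_pos: [0.5976, 0.0562, 0.163]
tcp_rot: [[0.994, -0.108, 0.0], [-0.108, -0.994, 0.0], [0.0, -0.0, -1.0]]
contact_force: [-0.5, -0.2, -0.2]
grip_width: -0.006
grasp_force: 0.0
```

>>> carry_out([
  {"ax":0,"ay":0,"az":0,"tx":0,"ty":0,"tz":0,"fingers":0},
  {"ax":0,"ay":0,"az":0,"tx":0,"ty":0,"tz":0,"fingers":0},
  {"ax":0,"ay":0,"az":0,"tx":0,"ty":0,"tz":0,"fingers":0},
  {"ax":0,"ay":0,"az":0,"tx":0,"ty":0,"tz":0,"fingers":0},
  {"ax":0,"ay":0,"az":0,"tx":0,"ty":0,"tz":0,"fingers":0},
  {"ax":0,"ay":0,"az":0,"tx":0,"ty":0,"tz":0,"fingers":0},
  {"ax":0,"ay":0,"az":0,"tx":0,"ty":0,"tz":0,"fingers":0},
  {"ax":0,"ay":0,"az":0,"tx":0,"ty":0,"tz":0,"fingers":0},
  {"ax":0,"ay":0,"az":0,"tx":0,"ty":0,"tz":-0.02,"fingers":0},
  {"ax":0,"ay":0,"az":0,"tx":0,"ty":0,"tz":-0.02,"fingers":0},
  {"ax":0,"ay":0,"az":0,"tx":-0.0228,"ty":0.0018,"tz":0,"fingers":0},
  {"ax":0,"ay":0,"az":0,"tx":-0.0228,"ty":0.0018,"tz":0,"fingers":0},
  {"ax":0,"ay":0,"az":0,"tx":-0.0228,"ty":0.0018,"tz":0,"fingers":0},
  {"ax":0,"ay":0,"az":0,"tx":-0.0228,"ty":0.0018,"tz":0,"fingers":0},
  {"ax":0,"ay":0,"az":0,"tx":-0.0228,"ty":0.0018,"tz":0,"fingers":0},
  {"ax":0,"ay":0,"az":0,"tx":-0.0228,"ty":0.0018,"tz":0,"fingers":0},
  {"ax":0,"ay":0,"az":0,"tx":0,"ty":0,"tz":0,"fingers":0},
  {"ax":0,"ay":0,"az":0,"tx":0,"ty":0,"tz":0,"fingers":0},
])

```text
clock: 6.73
eef_pos: [0.4598, 0.0602, 0.2036]
tcp_rot: [[0.994, -0.107, 0.001], [-0.107, -0.994, 0.001], [0.001, -0.001, -1.0]]
contact_force: [0.7, 0.7, 0.5]
grip_width: -0.0
grasp_force: 0.0
```

>>> carry_out([
  {"ax":0,"ay":0,"az":0,"tx":0,"ty":0,"tz":0.0185,"fingers":0},
  {"ax":0,"ay":0,"az":0,"tx":0,"ty":0,"tz":0.0185,"fingers":0},
  {"ax":0,"ay":0,"az":0,"tx":0,"ty":0,"tz":0.0185,"fingers":0},
  {"ax":0,"ay":0,"az":0,"tx":0,"ty":0,"tz":0.0185,"fingers":0},
  {"ax":0,"ay":0,"az":0,"tx":0,"ty":0,"tz":0.0185,"fingers":0},
  {"ax":0,"ay":0,"az":0,"tx":0,"ty":0,"tz":0.0185,"fingers":0},
  {"ax":0,"ay":0,"az":0,"tx":0,"ty":0,"tz":0.0185,"fingers":0},
  {"ax":0,"ay":0,"az":0,"tx":0,"ty":0,"tz":0,"fingers":0},
  {"ax":0,"ay":0,"az":0,"tx":0,"ty":0,"tz":0,"fingers":0},
  {"ax":0,"ay":0,"az":0,"tx":0,"ty":0,"tz":0,"fingers":0},
  {"ax":0,"ay":0,"az":0,"tx":0,"ty":0,"tz":0,"fingers":0},
  {"ax":0,"ay":0,"az":0,"tx":0,"ty":0,"tz":0,"fingers":0},
  {"ax":0,"ay":0,"az":0,"tx":0,"ty":0,"tz":0,"fingers":0},
  {"ax":0,"ay":0,"az":0,"tx":0,"ty":0,"tz":0,"fingers":0},
  {"ax":0,"ay":0,"az":0,"tx":0,"ty":0,"tz":0,"fingers":0},
  {"ax":0,"ay":0,"az":0,"tx":0,"ty":0,"tz":0,"fingers":0},
  {"ax":0,"ay":0,"az":0,"tx":0,"ty":0,"tz":0,"fingers":0},
  {"ax":0,"ay":0,"az":0,"tx":0,"ty":0,"tz":0,"fingers":0},
  {"ax":0,"ay":0,"az":0,"tx":0,"ty":0,"tz":0,"fingers":0},
])

```text
clock: 8.32
eef_pos: [0.4604, 0.0602, 0.0735]
tcp_rot: [[0.994, -0.108, -0.0], [-0.108, -0.994, -0.0], [-0.0, 0.0, -1.0]]
contact_force: [0.1, 0.5, -0.8]
grip_width: -0.003
grasp_force: 0.0
```

```bash
python3 - <<'E'
from h import *
c=ctrl.read_camera("scene");cv2.imwrite("pics/p2.png",cv2.resize(c["frame"][120:280,200:360,::-1],None,fx=3.5,fy=3.5,interpolation=cv2.INTER_CUBIC))
E
```

```text
(no output)
```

View pics/p2.png

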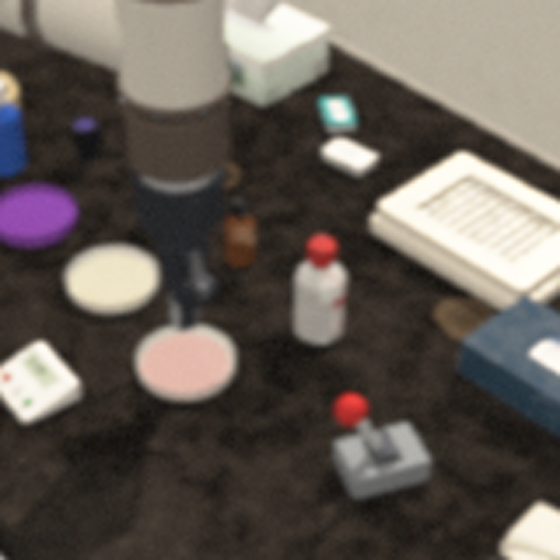

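The fingertips are centred over the pink dish, at about (182,325) in the crop with the dish centre at (186,362) below, with a gap. I'll finish the hold, then go to the robot's side of the lever.

>>> carry_out([
  {"ax":0,"ay":0,"az":0,"tx":0,"ty":0,"tz":0,"fingers":0},
  {"ax":0,"ay":0,"az":0,"tx":0,"ty":0,"tz":0,"fingers":0},
  {"ax":0,"ay":0,"az":0,"tx":0,"ty":0,"tz":0,"fingers":0},
  {"ax":0,"ay":0,"az":0,"tx":0,"ty":0,"tz":0,"fingers":0},
  {"ax":0,"ay":0,"az":0,"tx":0,"ty":0,"tz":0,"fingers":0},
  {"ax":0,"ay":0,"az":0,"tx":0,"ty":0,"tz":0,"fingers":0},
  {"ax":0,"ay":0,"az":0,"tx":0,"ty":0,"tz":0,"fingers":0},
  {"ax":0,"ay":0,"az":0,"tx":0,"ty":0,"tz":0,"fingers":0},
  {"ax":0,"ay":0,"az":0,"tx":0,"ty":0,"tz":0,"fingers":0},
  {"ax":0,"ay":0,"az":0,"tx":0,"ty":0,"tz":0,"fingers":0},
  {"ax":0,"ay":0,"az":0,"tx":0,"ty":0,"tz":0,"fingers":0},
  {"ax":0,"ay":0,"az":0,"tx":0,"ty":0,"tz":0,"fingers":0},
  {"ax":0,"ay":0,"az":0,"tx":0,"ty":0,"tz":0,"fingers":0},
  {"ax":0,"ay":0,"az":0,"tx":0,"ty":0,"tz":0,"fingers":0},
  {"ax":0,"ay":0,"az":0,"tx":0,"ty":0,"tz":0,"fingers":0},
  {"ax":0,"ay":0,"az":0,"tx":0,"ty":0,"tz":0,"fingers":0},
  {"ax":0,"ay":0,"az":0,"tx":0,"ty":0,"tz":0,"fingers":0},
  {"ax":0,"ay":0,"az":0,"tx":0,"ty":0,"tz":0,"fingers":0},
  {"ax":0,"ay":0,"az":0,"tx":0,"ty":0,"tz":0,"fingers":0},
  {"ax":0,"ay":0,"az":0,"tx":0,"ty":0,"tz":0,"fingers":0},
])

```text
clock: 10.03
eef_pos: [0.4604, 0.0602, 0.0735]
tcp_rot: [[0.994, -0.108, 0.0], [-0.108, -0.994, -0.0], [0.0, 0.0, -1.0]]
contact_force: [0.1, 0.2, 0.4]
grip_width: -0.003
grasp_force: 0.0
```

>>> carry_out([
  {"ax":0,"ay":0,"az":0,"tx":0,"ty":0,"tz":-0.0175,"fingers":0},
  {"ax":0,"ay":0,"az":0,"tx":0,"ty":0,"tz":-0.0175,"fingers":0},
  {"ax":0,"ay":0,"az":0,"tx":0,"ty":0,"tz":-0.0175,"fingers":0},
  {"ax":0,"ay":0,"az":0,"tx":0,"ty":0,"tz":-0.0175,"fingers":0},
  {"ax":0,"ay":0,"az":0,"tx":0.0036,"ty":0.0221,"tz":0,"fingers":0},
  {"ax":0,"ay":0,"az":0,"tx":0.0036,"ty":0.0221,"tz":0,"fingers":0},
  {"ax":0,"ay":0,"az":0,"tx":0.0036,"ty":0.0221,"tz":0,"fingers":0},
  {"ax":0,"ay":0,"az":0,"tx":0.0036,"ty":0.0221,"tz":0,"fingers":0},
  {"ax":0,"ay":0,"az":0,"tx":0.0036,"ty":0.0221,"tz":0,"fingers":0},
  {"ax":0,"ay":0,"az":0,"tx":0.0036,"ty":0.0221,"tz":0,"fingers":0},
  {"ax":0,"ay":0,"az":0,"tx":0.0036,"ty":0.0221,"tz":0,"fingers":0},
  {"ax":0,"ay":0,"az":0,"tx":0.0036,"ty":0.0221,"tz":0,"fingers":0},
  {"ax":0,"ay":0,"az":0,"tx":0,"ty":0,"tz":0.0175,"fingers":0},
  {"ax":0,"ay":0,"az":0,"tx":0,"ty":0,"tz":0.0175,"fingers":0},
  {"ax":0,"ay":0,"az":0,"tx":0,"ty":0,"tz":0.0175,"fingers":0},
  {"ax":0,"ay":0,"az":0,"tx":0,"ty":0,"tz":0,"fingers":0},
  {"ax":0,"ay":0,"az":0,"tx":0,"ty":0,"tz":0,"fingers":0},
  {"ax":0,"ay":0,"az":0,"tx":0,"ty":0,"tz":0,"fingers":0},
])

```text
clock: 11.53
eef_pos: [0.4706, -0.1186, 0.0918]
tcp_rot: [[0.994, -0.108, 0.001], [-0.108, -0.994, -0.0], [0.001, 0.0, -1.0]]
contact_force: [-0.2, 0.0, 0.2]
grip_width: -0.001
grasp_force: 0.0
```

>>> carry_out([
  {"ax":0,"ay":0,"az":0,"tx":0.0055,"ty":0,"tz":0,"fingers":0},
  {"ax":0,"ay":0,"az":0,"tx":0.0055,"ty":0,"tz":0,"fingers":0},
  {"ax":0,"ay":0,"az":0,"tx":0.0055,"ty":0,"tz":0,"fingers":0},
  {"ax":0,"ay":0,"az":0,"tx":0.0055,"ty":0,"tz":0,"fingers":0},
  {"ax":0,"ay":0,"az":0,"tx":0.0055,"ty":0,"tz":0,"fingers":0},
  {"ax":0,"ay":0,"az":0,"tx":0.0055,"ty":0,"tz":0,"fingers":0},
  {"ax":0,"ay":0,"az":0,"tx":0.0055,"ty":0,"tz":0,"fingers":0},
  {"ax":0,"ay":0,"az":0,"tx":0.0055,"ty":0,"tz":0,"fingers":0},
  {"ax":0,"ay":0,"az":0,"tx":0.0055,"ty":0,"tz":0,"fingers":0},
  {"ax":0,"ay":0,"az":0,"tx":0.0055,"ty":0,"tz":0,"fingers":0},
  {"ax":0,"ay":0,"az":0,"tx":0.0055,"ty":0,"tz":0,"fingers":0},
  {"ax":0,"ay":0,"az":0,"tx":0.0055,"ty":0,"tz":0,"fingers":0},
  {"ax":0,"ay":0,"az":0,"tx":0.0055,"ty":0,"tz":0,"fingers":0},
  {"ax":0,"ay":0,"az":0,"tx":0.0055,"ty":0,"tz":0,"fingers":0},
  {"ax":0,"ay":0,"az":0,"tx":0.0055,"ty":0,"tz":0,"fingers":0},
  {"ax":0,"ay":0,"az":0,"tx":0.0055,"ty":0,"tz":0,"fingers":0},
  {"ax":0,"ay":0,"az":0,"tx":0,"ty":0,"tz":0,"fingers":0},
  {"ax":0,"ay":0,"az":0,"tx":0,"ty":0,"tz":0,"fingers":0},
])

```text
clock: 13.03
eef_pos: [0.5581, -0.1281, 0.0909]
tcp_rot: [[0.994, -0.108, 0.001], [-0.108, -0.994, 0.0], [0.001, -0.0, -1.0]]
contact_force: [0.4, -0.5, -0.2]
grip_width: -0.0
grasp_force: 0.0
```

```bash
python3 - <<'E'
from h import *
c=ctrl.read_camera("scene");cv2.imwrite("pics/p3.png",cv2.resize(c["frame"][180:280,250:350,::-1],None,fx=5,fy=5,interpolation=cv2.INTER_CUBIC))
E
```

```text
(no output)
```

View pics/p3.png

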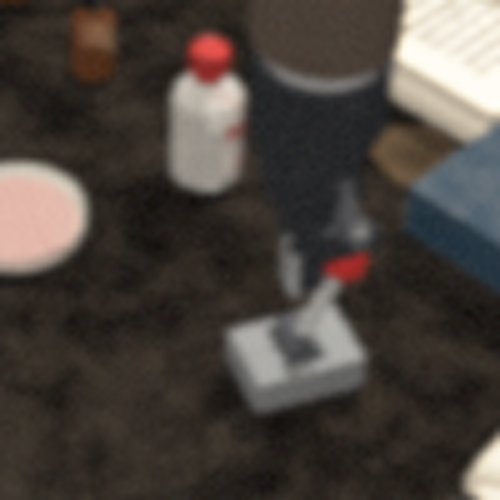

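The lever is past upright, with the knob at about (347,268) in the crop just ahead of the fingers. I'll go on in small steps to the stop.

>>> carry_out([
  {"ax":0,"ay":0,"az":0,"tx":0.002,"ty":0,"tz":0,"fingers":0},
  {"ax":0,"ay":0,"az":0,"tx":0.002,"ty":0,"tz":0,"fingers":0},
  {"ax":0,"ay":0,"az":0,"tx":0.002,"ty":0,"tz":0,"fingers":0},
  {"ax":0,"ay":0,"az":0,"tx":0.002,"ty":0,"tz":0,"fingers":0},
  {"ax":0,"ay":0,"az":0,"tx":0,"ty":0,"tz":0,"fingers":0},
  {"ax":0,"ay":0,"az":0,"tx":0,"ty":0,"tz":0,"fingers":0},
])

```text
clock: 13.58
eef_pos: [0.5656, -0.1291, 0.091]
tcp_rot: [[0.994, -0.108, 0.0], [-0.108, -0.994, -0.0], [0.0, 0.0, -1.0]]
contact_force: [-0.9, -0.0, 0.2]
grip_width: 0.003
grasp_force: 0.3
```

>>> carry_out([
  {"ax":0,"ay":0,"az":0,"tx":0.001,"ty":0,"tz":0,"fingers":0},
  {"ax":0,"ay":0,"az":0,"tx":0.001,"ty":0,"tz":0,"fingers":0},
  {"ax":0,"ay":0,"az":0,"tx":0,"ty":0,"tz":0,"fingers":0},
  {"ax":0,"ay":0,"az":0,"tx":0,"ty":0,"tz":0,"fingers":0},
])

```text
clock: 13.92
eef_pos: [0.567, -0.1292, 0.0909]
tcp_rot: [[0.994, -0.108, -0.001], [-0.108, -0.994, 0.0], [-0.001, 0.0, -1.0]]
contact_force: [-2.7, 0.0, -0.4]
grip_width: -0.0
grasp_force: 0.9
```

>>> carry_out([
  {"ax":0,"ay":0,"az":0,"tx":0.001,"ty":0,"tz":0,"fingers":0},
  {"ax":0,"ay":0,"az":0,"tx":0.001,"ty":0,"tz":0,"fingers":0},
  {"ax":0,"ay":0,"az":0,"tx":0,"ty":0,"tz":0,"fingers":0},
  {"ax":0,"ay":0,"az":0,"tx":0,"ty":0,"tz":0,"fingers":0},
])

```text
clock: 14.25
eef_pos: [0.5672, -0.1294, 0.0907]
tcp_rot: [[0.994, -0.109, -0.005], [-0.109, -0.994, 0.0], [-0.005, 0.0, -1.0]]
contact_force: [-6.6, 1.8, 2.6]
grip_width: 0.003
grasp_force: 3.1
```

>>> carry_out([
  {"ax":0,"ay":0,"az":0,"tx":0.001,"ty":0,"tz":0,"fingers":0},
  {"ax":0,"ay":0,"az":0,"tx":0,"ty":0,"tz":0,"fingers":0},
  {"ax":0,"ay":0,"az":0,"tx":0,"ty":0,"tz":0,"fingers":0},
])

```text
clock: 14.5
eef_pos: [0.5673, -0.1294, 0.0907]
tcp_rot: [[0.994, -0.109, -0.007], [-0.109, -0.994, 0.001], [-0.007, 0.0, -1.0]]
contact_force: [-7.3, 2.8, 4.3]
grip_width: -0.0
grasp_force: 4.1
```

It is stopped at +9 mm past the block centre (9.6 mm expected) with the force rising, so the lever is against its end stop. Drawing clear.

>>> carry_out([
  {"ax":0,"ay":0,"az":0,"tx":-0.005,"ty":0,"tz":0,"fingers":0},
  {"ax":0,"ay":0,"az":0,"tx":-0.01,"ty":0,"tz":0,"fingers":0},
  {"ax":0,"ay":0,"az":0,"tx":-0.015,"ty":0,"tz":0,"fingers":0},
  {"ax":0,"ay":0,"az":0,"tx":-0.02,"ty":0,"tz":0,"fingers":0},
  {"ax":0,"ay":0,"az":0,"tx":-0.02,"ty":0,"tz":0,"fingers":0},
  {"ax":0,"ay":0,"az":0,"tx":-0.02,"ty":0,"tz":-0.01,"fingers":0},
  {"ax":0,"ay":0,"az":0,"tx":-0.015,"ty":0,"tz":-0.02,"fingers":0},
  {"ax":0,"ay":0,"az":0,"tx":0,"ty":0,"tz":-0.025,"fingers":0},
  {"ax":0,"ay":0,"az":0,"tx":0,"ty":0,"tz":-0.025,"fingers":0},
  {"ax":0,"ay":0,"az":0,"tx":0,"ty":0,"tz":-0.025,"fingers":0},
  {"ax":0,"ay":0,"az":0,"tx":0,"ty":0,"tz":-0.015,"fingers":0},
  {"ax":0,"ay":0,"az":0,"tx":0,"ty":0,"tz":0,"fingers":0},
  {"ax":0,"ay":0,"az":0,"tx":0,"ty":0,"tz":0,"fingers":0},
  {"ax":0,"ay":0,"az":0,"tx":0,"ty":0,"tz":0,"fingers":0},
])

```text
clock: 15.67
eef_pos: [0.4658, -0.1182, 0.2105]
tcp_rot: [[0.994, -0.108, 0.0], [-0.108, -0.994, 0.0], [0.0, -0.0, -1.0]]
contact_force: [0.2, -0.6, -0.5]
grip_width: 0.002
grasp_force: 0.0
```

```bash
python3 - <<'E'
from h import *
c=ctrl.read_camera("scene");f=c["frame"];cv2.imwrite("pics/p4.png",cv2.resize(f[180:280,230:350,::-1],None,fx=5,fy=5,interpolation=cv2.INTER_CUBIC))
h=cv2.cvtColor(f,cv2.COLOR_RGB2HSV)[205:265,285:330];m=((h[...,0]<8)|(h[...,0]>172))&(h[...,1]>160)&(h[...,2]>90)
u=np.argwhere(m).mean(0)[::-1]+[285,205];P=onz(c,*u,.084);d=P[:2]-[.558,-.129];print(u,m.sum(),P,d@[.994,-.11])
E
```

```text
[320.88732394 231.08450704] 71 [ 0.59318611 -0.13247357  0.084     ] 0.03535708303048189
```

View pics/p4.png

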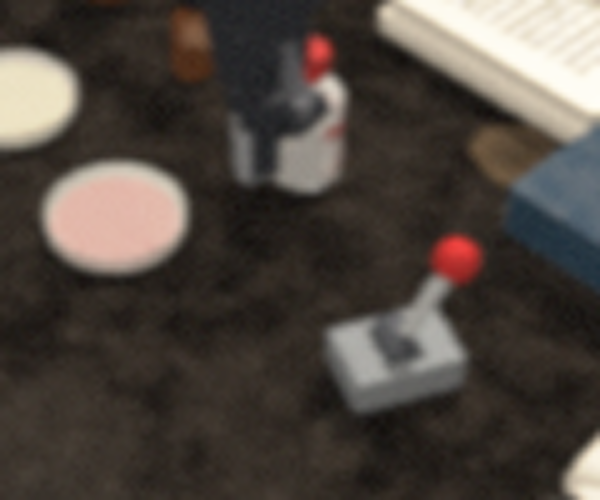

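The lever leans fully to the far side: the knob at (457,259) in the crop is +35 mm from the centre, against 33.6 mm expected at the stop. The gripper is clear and nothing else has moved.

```bash
python3 -c "
from plant import ctrl
print(ctrl.finish_job())"
```

```text
the job is handed in; nothing more can be done
None
```

I pointed at the red cap and then the middle of the pink dish for over two seconds each, pushed the lever to its far stop, drew clear and handed the job in at about 16 s; no verdict came back.

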